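# Index the sample carousel and start the run

## Task

Push the black fins on the rim of the sample carousel to turn it until the orange-capped vial stands squarely at the blue pointer on the base, and let it come to rest. Then press the green start button on the blue control box fully down and let it spring back. Do not push, grip or lift the vials themselves, do not press start before the vial is in place, and leave the other things on the bench where they are.

Things in the scene. Friction and masses are not known exactly. Their poses are not given: they have to be found in the camera images.
- base: fixed white round base of the sample carousel, 290 mm across, 26 mm high; origin at the centre of its underside on the bench, z up. Its front (own -x) carries the blue pointer. Its place and heading vary.
- pointer (a point): tip of the blue pointer tab on the base, 141 mm from the carousel's axis along the base's own -x, 40 mm above the bench; the tab (20 mm wide) runs outward from there to 174 mm from the axis and points at the axis
- index (a point): unmarked point on the line from pointer to axis, 64 mm from the axis (the radius of the wells), at the height of the deck's top (44 mm above the bench): the vial at the pointer stands centred here
- turntable: round grey deck of the carousel, 260 mm across; origin on its axis, 30 mm above the bench; z up; deck top 14 mm above the origin. Turns either way without limit about the upright axis through its origin, with light friction (about 1 N at the rim), and stays where it is left. Six wells at its own angles 180, 240, 300, 0, 60, 120 deg (anticlockwise from own x); the one at 0 deg is empty.
- well (a point): centre of the orange vial's well at the deck's top (deck's own angle 180 deg). All wells are alike: white collars, 31 mm inside, 37 mm outside, 16 mm high, centred 64 mm from the axis
- fin (a point): centre of one of the six black rubber fins on the rim, 60 mm above the bench (deck's own angle 210 deg). All six are alike, 60 deg apart, half-way between the wells: upright plates fixed to the deck, 26 mm long radially (100 to 126 mm from the axis), 9 mm thick, reaching 32 mm above the deck (76 mm above the bench), made to be pushed sideways with a fingertip; about 95 mm free between them
- start_top (a point): centre of the top of the round green start button (30 mm across), facing up, on the blue control box that stands beside the carousel, to the robot's right; z up
- start (a joint): travel of the green start button: 0 is up, 0.006 m is fully down; springs back up; about 5 N to press fully
- control_box: fixed blue control box 120 x 90 x 45 mm with a green display on top; origin at the centre of its underside; the start button is 22 mm off its middle along own -x
- beaker: loose empty glass beaker, 72 mm across, 90 mm high; origin at its underside; bystander
- wash_bottle: loose white bottle with red cap, 64 mm across, 160 mm high; origin at its underside; bystander
- reagent_jar: loose amber jar with black lid, 72 mm across, 90 mm high; origin at its underside; bystander
- spatula: loose spatula 200 mm long lying on the bench; bystander
- vial_orange: loose sample vial with the orange cap: glass, 28 mm across, 58 mm tall with cap, standing in its well on the deck with 1.5 mm play all round. Origin at the centre of its underside, z up; its top is 102 mm above the bench
- vial_white_a: loose sample vial with the white cap: glass, 28 mm across, 58 mm tall with cap, standing in its well on the deck with 1.5 mm play all round. Origin at the centre of its underside, z up; its top is 102 mm above the bench
- vial_blue: loose sample vial with the blue cap: glass, 28 mm across, 58 mm tall with cap, standing in its well on the deck with 1.5 mm play all round. Origin at the centre of its underside, z up; its top is 102 mm above the bench
- vial_white_b: loose sample vial with the white cap: glass, 28 mm across, 58 mm tall with cap, standing in its well on the deck with 1.5 mm play all round. Origin at the centre of its underside, z up; its top is 102 mm above the bench
- vial_green: loose sample vial with the green cap: glass, 28 mm across, 58 mm tall with cap, standing in its well on the deck with 1.5 mm play all round. Origin at the centre of its underside, z up; its top is 102 mm above the bench
Things that resemble listed ones, but are neither listed nor needed, are in the scene too. Leave any purple or red look-alike of the vial_white_a alone.

How it is judged:
By the outcome, as a careful person would: the job done as asked, in the order asked, and still so for the second after the job is handed in, with the robot touching nothing.
It also fails if it takes over 51 s, if anything falls off the work surface, if the arm or the gripper's body presses on something with over 40 N, if the wrist force passes 120 N, or if a joint passes its speed limit or range.

## Robot

A 6-joint arm with a two-finger parallel gripper is mounted at the origin on the work surface. World frame = base frame: x ahead of the robot, y to its left, z up, the work surface at z = 0. Lengths are in mm, angles in rad, forces in N, time in s.
With the tool pointing down it reaches from about 275 to 1000 mm from the base axis. Payload 8.4 kg.
Tool frame: the origin (TCP) lies midway between the tips of the shut fingers; the grasp point (between the pads) lies 19 mm behind it; z points along the fingers, y is the direction in which the jaws open and shut (so a half turn about z gives the same grasp; the last joint's range is limited). The gripper opens to 85 mm and grips with 20 to 120 N. Pads are 22 mm wide; open, the fingers measure 114 mm over their backs; the gripper's body (76 mm by 85 mm) begins 54 mm behind the grasp point. The pads swing forward as they close: fully open they stand 13 mm farther back than shut.
Start: joints at [-1.319, 0.353, 1.633, -0, 1.155, -0.002], TCP at [156.926, -604.981, 231.281] pointing down, gripper open.
Joint ranges: [-2.63, 2.63], [-0.92, 2.1], [0.06, 2.66], [-1.3, 4.44], [0, 2.69], [-3.02, 3.02]. Speed limits (rad/s): [2.22, 2.22, 2.79, 3.14, 3.14, 3.14].

## Interface

Orientations are given as [roll, pitch, yaw] about the fixed x, y, z axes, in that order (R = Rz(yaw) Ry(pitch) Rx(roll)).
In Python, from rig import * gives the robot as it stands.
- The arm moves only by the tool play_rows, never from a script. Its argument "moves" is a list of rows, each a list of 3 entries, a list of its own where there are three numbers: the shift along the tool's x, y, z in m, then the turn, a rotation vector about the tool's x, y, z in rad, then the opening in per cent of the stroke, from 0 (shut) to 100 (fully open). In form: [[[x, y, z], [rx, ry, rz], fingers], ...]. A call has 1 to 20 rows; each row shifts and turns the commanded pose from where the row before left it, along the tool's axes as they then stand; what a row does not reach is not made up. A row lasts 1/10 s, in which the tool goes at most 50 mm and 8.59 degrees, less where a joint would pass 70% of its speed; a pose out of reach is approached as far as the arm can. A call is refused whole if a number of a shift passes 0.05 or a number of a turn 0.15, either way. A call with a gripper value outside its range is refused whole. The fingers move at their own pace and stop on an object; "squeeze" is the grip in N (left out, the last holds). Time passes only in rows, so rows that do not move let the fingers close. It gives the time, the measured TCP pose, the force and the opening at its end, in the units of the state.
- sense(): the state, without advancing time (a new reading comes with each control period).
- grab_frame(name): name is "scene" or "top"; returns a dict with "pixels" (384x512x3 uint8, red, green, blue), "intrinsics" (3x3 intrinsics, pixels), "R" (3x3) and "t" (3): a world point X has camera coordinates R X + t. Camera axes: x right, y down, z forward; pixel columns grow to the right and rows downward; lengths in mm; the calibration is good to about 2 mm. A picture is of the moment at which its call begins. There is no depth.
- sign_off(): hands the job in, once; it reports no verdict.
The state is a dict: "clock": time; "qpos": joint angles; "qvel": joint speeds; "joint_efforts": joint torques, N m; "eef_pos": TCP position; "tcp_rot": TCP orientation; "contact_force": force on the tool from outside, world axes, zero at the start; "wrist_torque": the same for the moment, N m; "opening": opening from 0.0 (shut) to 1.0 (fully open).
Only numpy, scipy, OpenCV 4.12 (cv2) and the standard library are available. Lean on these libraries where they do the work, as an engineer would, in place of code of your own. Each camera call takes 0.05 s, during which the arm holds its last target. There are 200 camera calls.

## Working session

There is one attempt and no reset: what is moved stays moved. The work goes in short steps, Python scripts to look and compute and a tool call to move; the robot and the scene stay as the last step left them, time stands still between calls to the robot, and variables do not carry over. Pictures are saved under pics/ and viewed, about 8 in all and at most 12, crops included, and the job is handed in when it is done.

Besides the shell and the picture viewer there is one more tool, called as name(argument=value, ...) on one line, values as JSON. play_rows: Moves the arm, as the interface text tells. Its arguments: {"type":"object","properties":{"moves":{"type":"array"},"squeeze":{"type":"number"}},"required":["moves"]}

```bash
mkdir -p pics
cat > h.py <<'E'
from rig import *
import numpy as np, cv2
def shot(cam,name):
    f=grab_frame(cam); cv2.imwrite('pics/'+name,f['pixels'][:,:,::-1]); np.savez('pics/'+name+'.npz',**f); return f
def ray(f,u,v,z):
    K,R,t=[np.array(f[k],float) for k in('intrinsics','R','t')]
    d=R.T@np.linalg.inv(K)@[u,v,1]; c=-R.T@t.ravel()
    return (c+d*(z-c[2])/d[2])
def proj(f,X):
    K,R,t=[np.array(f[k],float) for k in('intrinsics','R','t')]
    p=K@(R@np.array(X)+t.ravel()); return p[:2]/p[2]
E
python3 - <<'E'
from h import *
a=shot('top','t1.png');b=shot('scene','s1.png')
im=cv2.imread('pics/t1.png');cv2.imwrite('pics/t1b.png',cv2.resize(im,(800,600),interpolation=cv2.INTER_CUBIC))
for f in(a,b): print(-np.array(f['R']).T@np.array(f['t']).ravel())
print(sense())
E
```

```text
[ 426.1168909    23.69579415 1356.69857143]
[1529.06985475  378.50072987  717.70593833]
{'clock': 0.1, 'qpos': array([-1.31941519e+00,  3.53591081e-01,  1.63406942e+00,  2.19266781e-05,
        1.15521824e+00, -2.40024787e-03]), 'qvel': array([-0.00220065, -0.00222116, -0.0019347 ,  0.00095552, -0.0014091 ,
       -0.00090822]), 'joint_efforts': array([ 7.15470906e-04, -6.06359410e+01, -3.42819357e+01, -3.11258475e-05,
        3.89440553e-03,  4.04929850e-06]), 'eef_pos': array([ 156.81326597, -604.55316227,  230.62501444]), 'tcp_rot': array([-3.14030661e+00, -2.31358217e-05,  2.53772509e-01]), 'contact_force': array([-0.93835028, -0.17607012, -0.19975566]), 'wrist_torque': array([-0.02258973,  0.03756212,  0.04355348]), 'opening': 0.999103094748913}
```

View pics/t1b.png

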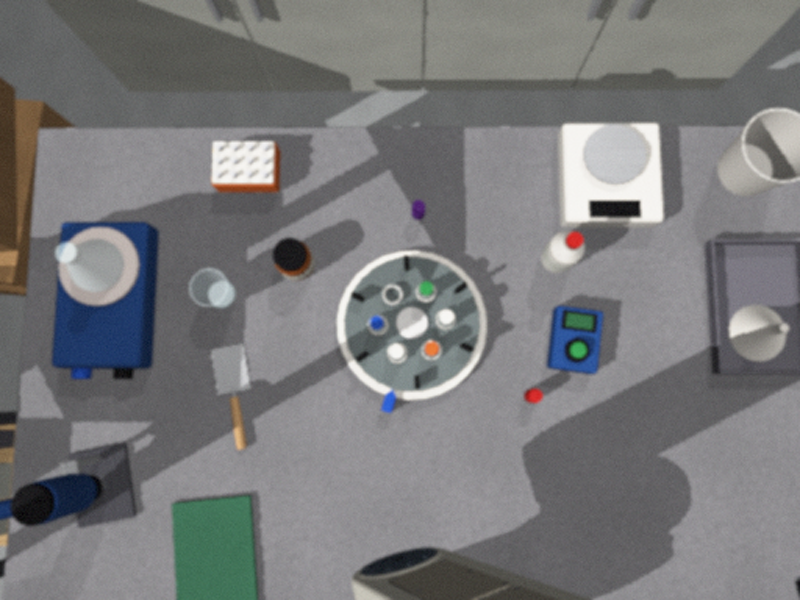

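View pics/s1.png

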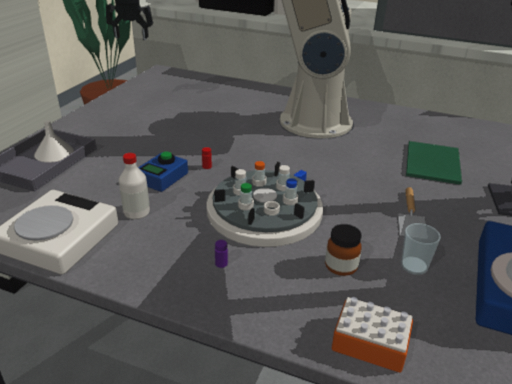

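The top view shows the carousel at about (412,324) in the 800x600 view, the pointer at (389,401), the orange cap at (431,349), and the start button at (578,350). Fins are at about (417,381), (460,288), (407,263), (358,295) and (362,356).

```bash
cat >> h.py <<'E'
def measure(f,verbose=True):
    im=f['pixels']; hsv=cv2.cvtColor(im,cv2.COLOR_RGB2HSV)
    def blob(lo,hi,box,z):
        m=cv2.inRange(hsv,lo,hi); k=np.zeros_like(m); u0,u1,v0,v1=box; k[v0:v1,u0:u1]=m[v0:v1,u0:u1]
        n,l,s,c=cv2.connectedComponentsWithStats(k)
        if n<2: return None
        i=1+np.argmax(s[1:,4]); return ray(f,*c[i],z),s[i,4],c[i],np.argwhere(l==i)[:,::-1]
    return blob
E
python3 - <<'E'
from h import *
f=dict(np.load('pics/t1.png.npz')); b=measure(f)
# base white ring: outer edge fit
im=f['pixels']; hsv=cv2.cvtColor(im,cv2.COLOR_RGB2HSV)
m=cv2.inRange(hsv,(0,0,140),(180,60,255)); k=np.zeros_like(m); k[155:262,210:316]=m[155:262,210:316]
n,l,s,c=cv2.connectedComponentsWithStats(k); i=1+np.argmax(s[1:,4]); print('ring',s[i])
cnt=max(cv2.findContours((l==i).astype(np.uint8),cv2.RETR_EXTERNAL,cv2.CHAIN_APPROX_NONE)[0],key=len)[:,0]
P=np.array([ray(f,u,v,26)[:2] for u,v in cnt])
from scipy.optimize import least_squares
r=least_squares(lambda p:np.hypot(*(P-p[:2]).T)-p[2],[*P.mean(0),145],loss='soft_l1',f_scale=2).x;print('base',r)
C=r[:2]
for nm,lo,hi,box,z in [('orange',(3,130,120),(18,255,255),(210,316,155,262),102),('pointer',(105,150,80),(125,255,255),(238,262,245,268),40),('button',(45,120,60),(85,255,255),(355,385,215,235),50),('box',(100,120,60),(125,255,255),(345,395,190,245),45)]:
    q=b(lo,hi,box,z)
    if q is None: print(nm,None);continue
    d=q[0][:2]-C; print(nm,q[0].round(1),q[1],q[2].round(1),'r',np.hypot(*d).round(1),'ang',np.degrees(np.arctan2(d[1],d[0])).round(2))
m=cv2.inRange(im,(0,0,0),(35,35,35))
n,l,s,c=cv2.connectedComponentsWithStats(m)
for i in range(1,n):
    q=ray(f,*c[i],70);d=q[:2]-C
    if 80<np.hypot(*d)<140 and s[i,4]>3: print('fin',q.round(),s[i,4],np.hypot(*d).round(),np.degrees(np.arctan2(d[1],d[0])).round(1))
c=im[150:275,200:400]; cv2.imwrite('pics/c1.png',cv2.resize(c,None,fx=4,fy=4,interpolation=cv2.INTER_CUBIC)[:,:,::-1])
E
```

```text
ring [ 210  155  106  107 4661]
base [562.2049594   44.65908158 161.9270052 ]
orange [513.3  -8.1 102. ] 54 [276.1 222.7] r 71.9 ang -132.82
pointer [416.1  71.5  40. ] 71 [248.6 257.3] r 148.5 ang 169.61
button [ 514.3 -283.8   50. ] 113 [369.6 223.5] r 332.0 ang -98.3
box [ 529.4 -278.5   45. ] 882 [367.2 218.5] r 324.8 ang -95.79
fin [672.  38.  70.] 4 110.0 -3.6
fin [628. -63.  70.] 5 126.0 -58.5
fin [613. 129.  70.] 8 98.0 58.9
fin [518. -74.  70.] 9 127.0 -110.3
fin [501. 120.  70.] 7 97.0 128.9
```

View pics/c1.png

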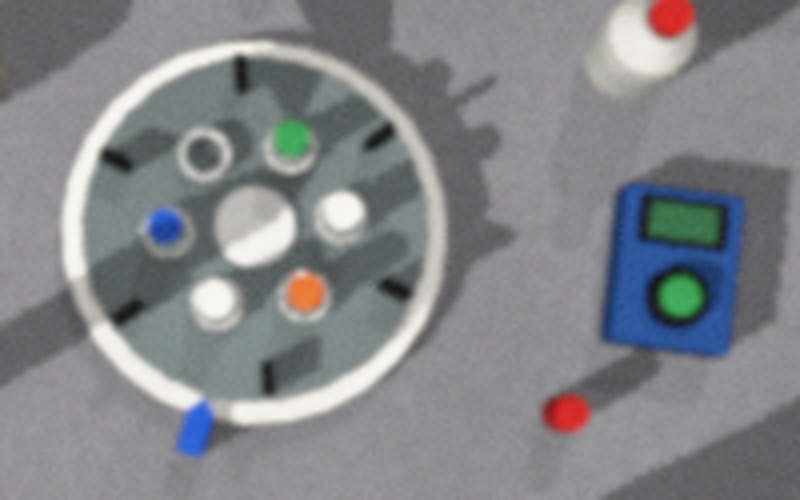

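The crop shows the ring spanning u 62–447 and v 40–423. Orange is at (304,295), the pointer tip at about (203,400), and the fins at (268,378), (395,290), (380,137), (241,75), (117,160) and (128,313). The button is at (680,297).

```bash
cat > fit.py <<'E'
from h import *
from scipy.optimize import least_squares
# feature fit in pixels: p=[cx,cy,base heading,deck angle]; obs list of (kind,angle,pixel)
def pol(c,r,a,z): return [c[0]+r*np.cos(a),c[1]+r*np.sin(a),z]
def fit(f,obs,p0):
    D=np.radians
    def X(o,p):
        k,a,_=o
        if k=='ptr': return pol(p,a,p[2]+np.pi,40)
        if k=='fin': return pol(p,113,p[3]+D(a),70)
        if k=='cap': return pol(p,64,p[3]+D(a),102)
        if k=='box': return None
    g=lambda p:np.concatenate([proj(f,X(o,p))-o[2] for o in obs])
    s=least_squares(g,p0,loss='soft_l1'); return s.x,g(s.x).reshape(-1,2)
E
python3 - <<'E'
from fit import *
f=dict(np.load('pics/t1.png.npz'))
q=lambda u,v:np.array([200+(u+.5)/4-.5,150+(v+.5)/4-.5])
obs=[('ptr',141,q(205,400)),('ptr',157,q(197,427)),('fin',210,q(395,290)),('fin',150,q(268,378)),('fin',90,q(128,313)),('fin',30,q(117,160)),('fin',-30,q(241,75)),('fin',-90,q(380,137)),
('cap',180,q(304,295)),('cap',120,q(214,300)),('cap',60,q(165,226)),('cap',-60,q(291,138)),('cap',240,q(343,211))]
p,r=fit(f,obs,[560,50,-.3,.6]); print(p,np.degrees(p[2:]),r.round(1).tolist())
e=np.array([[62,230],[447,230],[254,40],[254,423]]);
for u,v in e: print('ring',np.hypot(*(ray(f,*q(u,v),26)[:2]-p[:2])))
for z in (45,50,55,60): print('btn',ray(f,*q(680,297),z).round(1))
for u,v in [(624,184),(743,200),(725,355),(604,340)]: print('boxc',ray(f,*q(u,v),45).round(1))
dlt=np.degrees(p[2]-p[3]);print('turn',dlt)
for a in(210,): print('fin ang',np.degrees(p[3])+a)
E
```

```text
[ 5.65613661e+02  2.83500748e+01 -2.73064284e-01  6.07771682e-01] [-15.64543101  34.82275228] [[-0.6, 2.9], [-0.0, 1.5], [0.1, -0.2], [-0.1, 0.3], [-0.5, -0.2], [-0.6, -0.4], [0.1, -0.9], [0.2, -0.3], [0.5, -0.6], [0.4, 0.0], [-0.2, 0.1], [0.3, 0.0], [0.2, 0.0]]
ring 145.09084282344162
ring 144.77256571913745
ring 145.73693497848856
ring 144.0412965477848
btn [ 513.6 -285.    45. ]
btn [ 513.3 -283.8   50. ]
btn [ 513.  -282.7   55. ]
btn [ 512.6 -281.5   60. ]
boxc [ 597.6 -246.3   45. ]
boxc [ 585.5 -334.    45. ]
boxc [ 471.1 -316.5   45. ]
boxc [ 482.1 -228.3   45. ]
turn -50.468183292102985
fin ang 244.82275228384896
```

play_rows(moves=[[[0.0344,-0.0268,0],[0,0,0],0],[[0.0344,-0.0268,0],[0,0,0],0],[[0.0344,-0.0268,0],[0,0,0],0],[[0.0344,-0.0268,0],[0,0,0],0],[[0.0344,-0.0268,0],[0,0,0],0],[[0.0344,-0.0268,0],[0,0,0],0],[[0.0344,-0.0268,0],[0,0,0],0],[[0.0344,-0.0268,0],[0,0,0],0],[[0.0344,-0.0268,0],[0,0,0],0],[[0.0344,-0.0268,0],[0,0,0],0],[[0.0344,-0.0268,0],[0,0,0],0],[[0.0344,-0.0268,0],[0,0,0],0],[[0.0344,-0.0268,0],[0,0,0],0],[[0.0344,-0.0268,0],[0,0,0],0],[[0.0344,-0.0268,0],[0,0,0],0],[[0,0,0],[0,0,-0.136],0],[[0,0,0],[0,0,-0.136],0],[[0,0,0],[0,0,-0.136],0],[[0,0,0],[0,0,-0.136],0],[[0,0,0],[0,0,-0.136],0]])

```text
clock: 2.1
eef_pos: [555.2, -86.2, 230.9]
tcp_rot: [-3.141, 0.0, 0.94]
contact_force: [-0.1, -0.6, 0.2]
opening: 0.0
```

play_rows(moves=[[[0,0,0],[0,0,-0.136],0],[[0,0,0],[0,0,-0.136],0],[[0,0,0],[0,0,-0.136],0],[[0,0,0],[0,0,-0.136],0],[[0,0,0.03],[0,0,0],0],[[0,0,0.03],[0,0,0],0],[[0,0,0],[0,0,0],0],[[0,0,0],[0,0,0],0]])

```text
clock: 2.9
eef_pos: [555.2, -86.3, 171.3]
tcp_rot: [-3.14, -0.0, 1.478]
contact_force: [-0.0, 0.6, -0.6]
opening: 0.001
```

play_rows(moves=[[[0,0,0.03],[0,0,0],0],[[0,0,0.03],[0,0,0],0],[[0,0,0.02],[0,0,0],0],[[0,0,0.015],[0,0,0],0],[[0,0,0.012],[0,0,0],0],[[0,0,0.01],[0,0,0],0],[[0,0,0],[0,0,0],0]])

```text
clock: 3.6
eef_pos: [555.3, -86.3, 53.9]
tcp_rot: [-3.141, -0.0, 1.478]
contact_force: [-1.1, 1.3, 0.0]
opening: 0.002
```

Run:
```python
from h import *
a=shot('scene','s2.png')
cv2.imwrite('pics/s2c.png',cv2.resize(a['pixels'][100:260,180:350],None,fx=3.5,fy=3.5,interpolation=cv2.INTER_CUBIC)[:,:,::-1])
print(sense()['contact_force'])
```

```text
[ 0.1976888  -0.16125319 -0.08441792]
```

View pics/s2c.png

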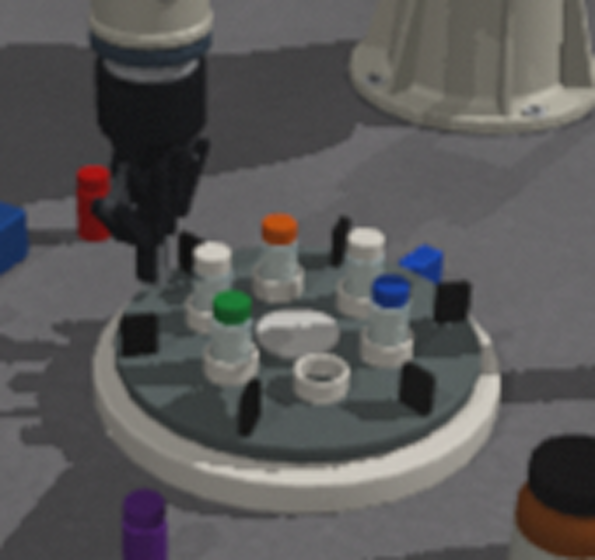

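Finger stands clear between the fins at (150,270). The fin to push is just beyond it at (190,250).

play_rows(moves=[[[0.0001,-0.005,0],[0,0,0.0436],0],[[0.0001,-0.005,0],[0,0,0.0436],0],[[0.0001,-0.005,0],[0,0,0.0436],0],[[0.0001,-0.005,0],[0,0,0.0436],0],[[0.0001,-0.005,0],[0,0,0.0436],0],[[0.0001,-0.005,0],[0,0,0.0436],0],[[0.0001,-0.005,0],[0,0,0.0436],0],[[0.0001,-0.005,0],[0,0,0.0436],0],[[0.0001,-0.005,0],[0,0,0.0436],0],[[0.0001,-0.005,0],[0,0,0.0436],0],[[0.0001,-0.005,0],[0,0,0.0436],0],[[0.0001,-0.005,0],[0,0,0.0436],0],[[0.0001,-0.005,0],[0,0,0.0436],0],[[0.0001,-0.005,0],[0,0,0.0436],0],[[0.0001,-0.005,0],[0,0,0.0436],0],[[0.0001,-0.005,0],[0,0,0.0436],0],[[0,-0.0025,0],[0,0,0.0218],0],[[0,-0.0012,0],[0,0,0.0109],0],[[0,0,0],[0,0,0],0],[[0,0,0],[0,0,0],0]])

```text
clock: 5.65
eef_pos: [482.2, -50.3, 54.5]
tcp_rot: [3.141, -0.0, 0.748]
contact_force: [0.8, -0.6, -0.1]
opening: 0.0
```

Run:
```python
from h import *
a=shot('top','t2.png')
cv2.imwrite('pics/t2c.png',cv2.resize(a['pixels'][150:275,200:330],None,fx=4,fy=4,interpolation=cv2.INTER_CUBIC)[:,:,::-1])
s=sense();e=s['eef_pos'][:2]-[565.6,28.4];print(s['contact_force'],np.hypot(*e),np.degrees(np.arctan2(e[1],e[0])))
```

```text
[ 0.15931533 -1.0687839   0.62706048] 114.69447609101825 -136.64823332801407
```

View pics/t2c.png

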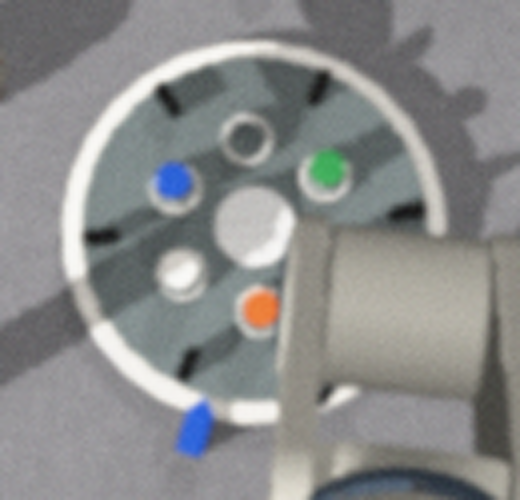

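Orange is now at crop (262,310). Visible fins are at (188,362), (101,236), (169,99), (319,88) and (406,211); blue is at (173,181) and green at (326,169).

Run:
```python
from fit import *
f=dict(np.load('pics/t2.png.npz'))
q=lambda u,v:np.array([200+(u+.5)/4-.5,150+(v+.5)/4-.5])
b=measure(f); pc=b((105,150,80),(125,255,255),(238,262,245,268),40); print('ptr',pc[2],pc[1])
obs=[('ptr',157.5,pc[2]),('fin',150,q(188,362)),('fin',90,q(101,236)),('fin',30,q(169,99)),('fin',-30,q(319,88)),('fin',-90,q(406,211)),
('cap',180,q(262,310)),('cap',120,q(181,271)),('cap',60,q(173,181)),('cap',-60,q(326,169))]
p,r=fit(f,obs,[565,28,-.27,.2]); print(p,np.degrees(p[2:]),r.round(1).tolist(),'left',np.degrees(p[2]-p[3]))
e=np.array([482.2,-50.3])-p[:2];print('finger-fin deg',np.degrees(np.arctan2(e[1],e[0]))-(np.degrees(p[3])+210-360))
# pointer axis from its pixels
P=np.array([ray(f,*c,40)[:2] for c in pc[3]]);u,s,v=np.linalg.svd(P-P.mean(0));print('tab dir',np.degrees(np.arctan2(v[0,1],v[0,0])),P.mean(0))
```

```text
ptr [248.58571429 257.32857143] 70
[ 5.65324863e+02  2.82248595e+01 -2.80978628e-01  8.09890435e-02] [-16.09888951   4.64033038] [[-0.2, 0.7], [-0.2, 0.7], [-0.3, 0.1], [-0.5, -0.2], [0.3, -0.5], [0.8, 0.1], [-0.1, -0.3], [-0.3, -0.2], [0.0, -0.0], [0.5, -0.2]] left -20.739219889951734
finger-fin deg 8.729665851567887
tab dir 163.63589073557134 [415.93329016  71.42426541]
```

play_rows(moves=[[[0.0001,-0.0025,0],[0,0,0.0218],0],[[0.0001,-0.005,0],[0,0,0.0436],0],[[0.0001,-0.005,0],[0,0,0.0436],0],[[0.0001,-0.005,0],[0,0,0.0436],0],[[0.0001,-0.005,0],[0,0,0.0436],0],[[0.0001,-0.005,0],[0,0,0.0436],0],[[0.0001,-0.004,0],[0,0,0.035],0],[[0,-0.0025,0],[0,0,0.0218],0],[[0,-0.0015,0],[0,0,0.013],0],[[0,-0.0008,0],[0,0,0.007],0],[[0,0,0],[0,0,0],0],[[0,0,0],[0,0,0],0],[[0,0,0],[0,0,0],0]])

```text
clock: 7.0
eef_pos: [462.0, -20.2, 54.3]
tcp_rot: [3.142, -0.0, 0.431]
contact_force: [0.7, 0.7, 0.0]
opening: 0.005
```

Run:
```python
from h import *
a=shot('top','t3.png')
cv2.imwrite('pics/t3c.png',cv2.resize(a['pixels'][150:275,200:330],None,fx=4,fy=4,interpolation=cv2.INTER_CUBIC)[:,:,::-1])
```

```text
(no output)
```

View pics/t3c.png

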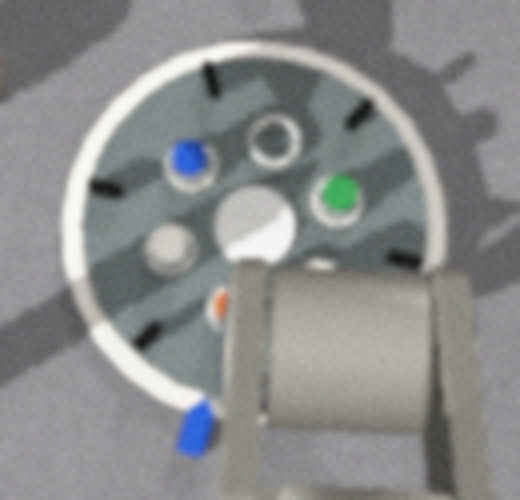

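Fins now sit at (147,336), (105,187), (212,79), (360,114) and (404,259). Blue is at (189,158), green at (341,193), white at (170,246).

Run:
```python
from fit import *
f=dict(np.load('pics/t3.png.npz'))
q=lambda u,v:np.array([200+(u+.5)/4-.5,150+(v+.5)/4-.5])
pc=[248.6,257.3]
obs=[('ptr',157.5,pc),('fin',150,q(147,336)),('fin',90,q(105,187)),('fin',30,q(212,79)),('fin',-30,q(360,114)),('fin',-90,q(404,259)),
('cap',120,q(170,246)),('cap',60,q(189,158)),('cap',-60,q(341,193))]
p,r=fit(f,obs,[565,28,-.27,-.2]); print(p,np.degrees(p[2:]),r.round(1).tolist(),'left',np.degrees(p[2]-p[3]))
e=np.array([462.0,-20.2])-p[:2];print('finger r',np.hypot(*e),'finger-fin deg',np.degrees(np.arctan2(e[1],e[0]))-(np.degrees(p[3])+210-360))
```

```text
[ 5.65460011e+02  2.79349870e+01 -2.82496591e-01 -2.36087482e-01] [-16.18586239 -13.52681629] [[-0.2, 0.6], [0.0, 0.1], [-0.1, 0.2], [-0.2, -0.4], [0.2, -0.3], [0.6, 0.2], [-0.5, -0.4], [0.2, -0.1], [-0.0, 0.1]] left -2.659046102538268
finger r 114.10938116183627 finger-fin deg 8.477118893066859
```

play_rows(moves=[[[0,-0.001,0],[0,0,0.0087],0],[[0,-0.001,0],[0,0,0.0087],0],[[0,-0.001,0],[0,0,0.0087],0],[[0,-0.001,0],[0,0,0.0087],0],[[0,-0.0006,0],[0,0,0.005],0],[[0,-0.0004,0],[0,0,0.0035],0],[[0,0,0],[0,0,0],0],[[0,0,0],[0,0,0],0],[[0,0.003,0],[0,0,0],0],[[0,0.007,0],[0,0,0],0],[[0,0.007,0],[0,0,0],0],[[0,0,0.0],[0,0,0],0],[[0,0,-0.02],[0,0,0],0],[[0,0,-0.03],[0,0,0],0],[[0,0,-0.04],[0,0,0],0],[[0,0,-0.04],[0,0,0],0],[[0,0,-0.04],[0,0,0],0]])

```text
clock: 8.75
eef_pos: [465.9, -31.4, 225.9]
tcp_rot: [-3.141, 0.0, 0.387]
contact_force: [0.6, -0.6, -0.2]
opening: 0.0
```

play_rows(moves=[[[-0.008,0.036,0],[0,0,0],0],[[-0.008,0.036,0],[0,0,0],0],[[-0.008,0.036,0],[0,0,0],0],[[-0.008,0.036,0],[0,0,0],0],[[-0.008,0.036,0],[0,0,0],0],[[-0.008,0.036,0],[0,0,0],0],[[-0.008,0.036,0],[0,0,0],0],[[0,0,0],[0,0,0],0],[[0,0,0],[0,0,0],0]])

```text
clock: 9.65
eef_pos: [509.1, -286.2, 223.7]
tcp_rot: [-3.14, 0.001, 0.386]
contact_force: [-1.1, -0.4, 0.3]
opening: -0.001
```

Run:
```python
from h import *
a=shot('top','t4.png')
cv2.imwrite('pics/t4c.png',cv2.resize(a['pixels'][150:275,200:400],None,fx=4,fy=4,interpolation=cv2.INTER_CUBIC)[:,:,::-1])
```

```text
(no output)
```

View pics/t4c.png

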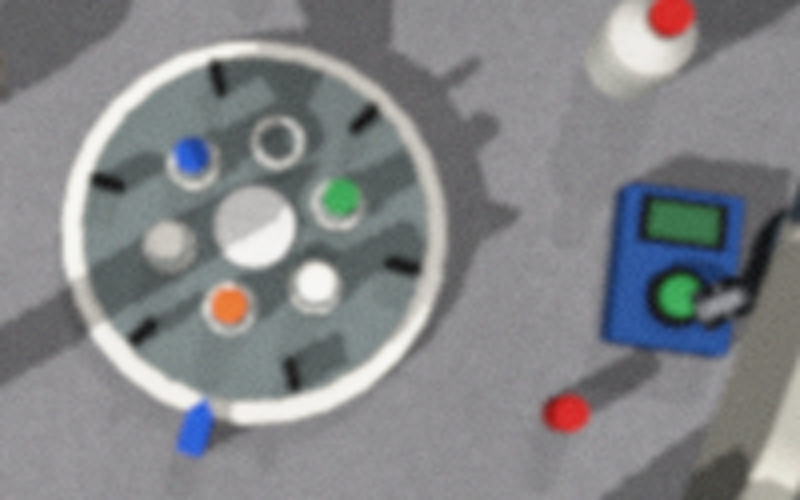

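Unobstructed view: orange at (230,306); fins at (143,331), (107,182), (218,78), (364,117), (403,264) and (292,374). The tool tip is above the button.

Run:
```python
from fit import *
f=dict(np.load('pics/t4.png.npz'));f1=dict(np.load('pics/t1.png.npz'))
q=lambda u,v:np.array([200+(u+.5)/4-.5,150+(v+.5)/4-.5])
im=cv2.GaussianBlur(f['pixels'],(3,3),0).astype(float)
def finc(p): # weighted dark centroid
    u,v=np.rint(p).astype(int);w=np.clip(70-im[v-5:v+6,u-5:u+6].max(2),0,None);y,x=np.mgrid[v-5:v+6,u-5:u+6];return np.array([(w*x).sum(),(w*y).sum()])/w.sum()
pc=measure(f)((105,150,80),(125,255,255),(238,262,245,268),40)[2]
F=[(150,(143,331)),(90,(107,182)),(30,(218,78)),(-30,(364,117)),(-90,(403,264)),(210,(292,374))]
caps=[(180,(230,306)),(240,(315,282)),(120,(169,244)),(60,(192,155)),(-60,(341,196))]
for nm,g in(('eye',lambda x:q(*x)),('auto',lambda x:finc(q(*x)))):
    obs=[('ptr',157.5,pc)]+[('fin',a,g(x)) for a,x in F]+[('cap',a,q(*x)) for a,x in caps]
    p,r=fit(f,obs,[565,28,-.27,-.2]); print(nm,p[:2],np.degrees(p[2:]),r.round(1).tolist(),'left',np.degrees(p[2]-p[3]))
# pointer tab axis: mask with weights at several thresholds, z=40
for fr in(f,f1):
  for z in(32,40):
    hsv=cv2.cvtColor(fr['pixels'],cv2.COLOR_RGB2HSV)[240:270,236:264]; m=cv2.inRange(hsv,(105,110,60),(125,255,255))
    yy,xx=np.nonzero(m);P=np.array([ray(fr,x+236,y+240,z)[:2] for x,y in zip(xx,yy)]);d=p[:2]-P.mean(0);print('hdg from centroid',z,np.degrees(np.arctan2(d[1],d[0])),np.hypot(*d),len(xx))
```

```text
eye [565.69407084  28.20121645] [-16.10664924 -15.72672696] [[-0.2, 0.6], [-0.1, 0.3], [-0.3, -0.0], [-0.4, -0.6], [0.2, -0.2], [0.4, 0.3], [0.3, 0.2], [-0.1, -0.2], [0.6, 0.2], [-0.5, -0.8], [-0.1, -0.1], [0.1, 0.1]] left -0.3799222824491508
auto [565.54555961  27.95823012] [-16.2049619  -15.78846476] [[-0.2, 0.6], [-0.4, 0.4], [-0.7, -0.1], [-0.4, -0.7], [0.3, -0.6], [0.9, 0.3], [0.1, 0.3], [0.0, -0.1], [0.7, 0.3], [-0.4, -0.8], [0.0, -0.0], [0.2, 0.2]] left -0.41649714182497866
hdg from centroid 32 -16.42232313204586 156.0292427793008 86
hdg from centroid 40 -16.32575254861714 155.8875827152164 86
hdg from centroid 32 -16.446341063537044 156.2396623131812 85
hdg from centroid 40 -16.34977665869535 156.0966215603134 85
```

Vial within about 0.4–0.6° (~0.6 mm) of the pointer line, which is good. Next, the button.

play_rows(moves=[[[0.0046,-0.0008,0.03],[0,0,0],0],[[0,0,0.03],[0,0,0],0],[[0,0,0.03],[0,0,0],0],[[0,0,0.03],[0,0,0],0],[[0,0,0.02],[0,0,0],0],[[0,0,0.008],[0,0,0],0],[[0,0,0.004],[0,0,0],0],[[0,0,0],[0,0,0],0],[[0,0,0],[0,0,0],0]])

```text
clock: 10.6
eef_pos: [514.3, -283.5, 73.4]
tcp_rot: [3.14, -0.001, 0.388]
contact_force: [-0.8, -0.2, -0.2]
opening: 0.002
```

Run:
```python
from h import *
a=shot('scene','s5.png')
cv2.imwrite('pics/s5c.png',cv2.resize(a['pixels'][120:220,110:230],None,fx=5,fy=5,interpolation=cv2.INTER_CUBIC)[:,:,::-1])
```

```text
(no output)
```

View pics/s5c.png

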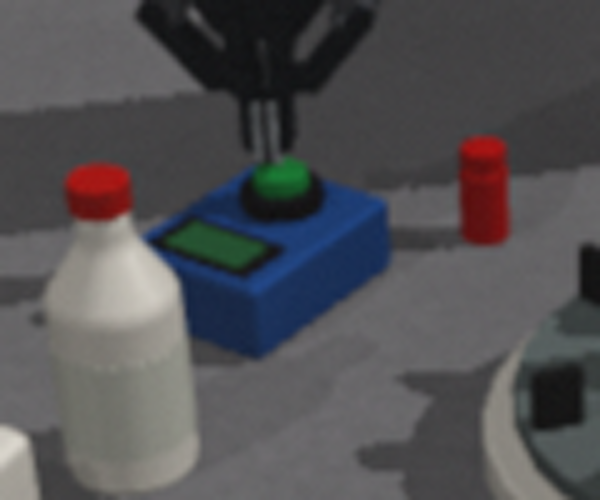

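Run:
```python
from h import *
f=dict(np.load('pics/s5.png.npz'));t=dict(np.load('pics/t1.png.npz'))
for z in(50,55,60,65): print(z,ray(f,110+283/5,120+170/5,z).round(1),ray(t,369.6,223.5,z).round(1))
print((proj(f,[514.3,-283.5,73.4])-[110,120])*5)
```

```text
50 [ 492.5 -288.2   50. ] [ 514.4 -283.8   50. ]
55 [ 500.3 -283.2   55. ] [ 514.1 -282.6   55. ]
60 [ 508.  -278.2   60. ] [ 513.7 -281.4   60. ]
65 [ 515.8 -273.2   65. ] [ 513.4 -280.3   65. ]
[266.69128242 151.32916434]
```

play_rows(moves=[[[0.0005,-0.002,0.003],[0,0,0],0],[[0,0,0.003],[0,0,0],0],[[0,0,0.003],[0,0,0],0],[[0,0,0.002],[0,0,0],0],[[0,0,0],[0,0,0],0]])

```text
clock: 11.15
eef_pos: [513.6, -281.3, 61.3]
tcp_rot: [3.141, -0.0, 0.388]
contact_force: [0.3, 2.6, 4.2]
opening: 0.001
```

play_rows(moves=[[[0,0,0.001],[0,0,0],0],[[0,0,0.001],[0,0,0],0],[[0,0,0.001],[0,0,0],0],[[0,0,0.001],[0,0,0],0],[[0,0,0],[0,0,0],0]])

```text
clock: 11.65
eef_pos: [513.8, -281.4, 60.5]
tcp_rot: [3.141, -0.001, 0.388]
contact_force: [-9.4, 6.9, 37.6]
opening: 0.001
```

play_rows(moves=[[[0,0,-0.003],[0,0,0],0],[[0,0,0],[0,0,0],0]])

```text
clock: 11.85
eef_pos: [513.6, -281.4, 61.3]
tcp_rot: [3.141, -0.001, 0.388]
contact_force: [0.5, 1.1, 4.8]
opening: -0.005
```

play_rows(moves=[[[0,0,-0.0015],[0,0,0],0],[[0,0,0],[0,0,0],0]])

```text
clock: 12.05
eef_pos: [513.6, -281.3, 62.0]
tcp_rot: [3.141, -0.0, 0.388]
contact_force: [2.2, 1.0, 4.6]
opening: -0.001
```

play_rows(moves=[[[0,0,-0.004],[0,0,0],0],[[0,0,-0.02],[0,0,0],0],[[0,0,-0.04],[0,0,0],0],[[0,0,-0.04],[0,0,0],0],[[0,0,-0.04],[0,0,0],0],[[0,0,0],[0,0,0],0],[[0,0,0],[0,0,0],0]])

```text
clock: 12.75
eef_pos: [513.3, -281.5, 206.3]
tcp_rot: [3.141, -0.0, 0.388]
contact_force: [-0.6, 0.1, 0.0]
opening: 0.003
```

Run:
```python
from h import *
a=shot('top','t6.png');b=shot('scene','s6.png')
q=lambda im:cv2.resize(im,None,fx=4,fy=4,interpolation=cv2.INTER_CUBIC)
x=q(a['pixels'][150:275,200:320]);y=q(b['pixels'][120:245,130:210]);cv2.imwrite('pics/c6.png',np.hstack([x,y])[:,:,::-1])
print(np.abs(a['pixels'][160:265,205:315].astype(int)-np.load('pics/t4.png.npz')['pixels'][160:265,205:315]).mean(),sense()['contact_force'])
```

```text
2.423174603174603 [-0.33509563  0.64841686 -0.18913184]
```

View pics/c6.png

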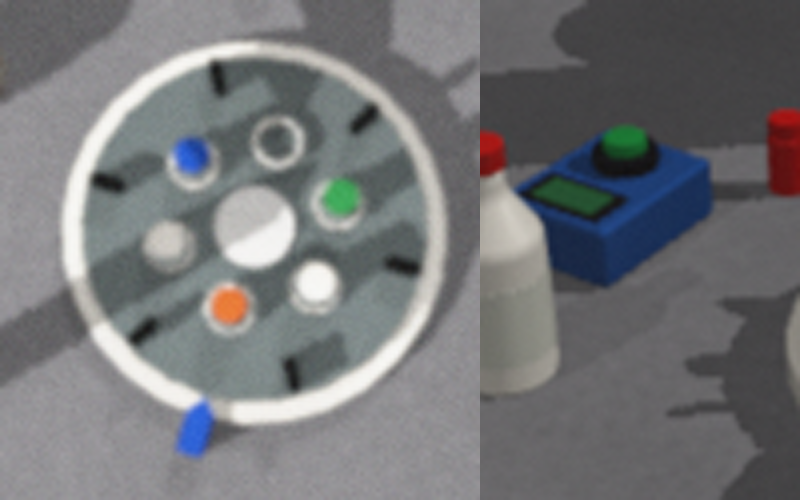

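The carousel is unchanged: orange is still at (230,306) and the pointer at (200,425). The button stands up again at (625,140) in the right panel, and the tool is clear of it.

```bash
python3 -c "
from rig import *
print(sign_off())"
```

```text
the job is handed in; nothing more can be done
None
```

I pushed one black fin with the shut fingers and turned the carousel about 50° clockwise, seen from above. The orange vial came to rest at the pointer, and I then pressed the start button and released it. The job is handed in at about 13 s on the robot's clock.

- **Vial position:** the fit to the last clear top view put the deck 0.4–0.6° short of the pointer line, about 0.6 mm at the wells. I left that uncorrected. The carousel looked the same after the button press.
- **Pointer heading:** my readings differed by about 0.8° depending on how it was fitted, so the vial error is uncertain by about that much.
- **Button:** the force levelled at 4–5 N on the spring, then rose sharply to 38 N at a hard stop, which I took as fully down. There is no direct reading of the button's travel. That peak was close to the 40 N limit, though that limit is for the arm and gripper body, and it was the fingertips that pressed. The last view shows the button back up, with the tool touching nothing.
- **Other items:** I pressed nothing but the fin and the button. I did not measure whether the other bench items had moved.

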